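# Set out the bar board and the timer

## Task

Set out the drinks station with the things that stand close beside the wooden board (not the clutter farther off): on the board, stand the spice jar in the end well nearer the lidded sauce cup, the jigger in the well at the other end, and the drink can in the middle well between them, all upright and sitting flat in their wells. Stand the kitchen timer upright on top of the sauce cup, over the middle of its lid. Leave the sauce cup and the green jar lid where they are.

Things in the scene. Friction and masses are not known exactly. Their poses are not given: they have to be found in the camera images.
- board: wooden bar board, fixed flat on the worktop, 100 (x) x 280 (y) x 18 mm high, with a row of three equal round wells along its length, each 62 mm wide and 6 mm deep with a flat floor; origin at the centre of its underside, z up; the wells' centres lie at y = +90, 0 and -90 mm (x = 0) in its frame and their floors 12 mm above the origin; its +y end is the left one as seen by the robot; yaw within about 0.15 rad
- can_c (a point): drink can standing upright on the front part of the worktop within 0.45 m of the board (others far left are clutter), 53 mm diameter, 134 mm tall, about 0.27 kg; this point is its centre, 67 mm above its foot; z is its axis
- jar_c (a point): small glass spice jar with a black cap, standing upright within 0.45 m of the board (others far left at the back are clutter), 44 mm diameter, 105 mm tall (the cap is the top 20 mm), about 0.11 kg; this point is its centre, 52.5 mm above its foot; z is its axis
- jigger_c (a point): plain metal jigger (double-ended measuring cup, hourglass outline) standing upright, 45 mm diameter at both ends, 78 mm tall, about 0.09 kg; it grips like a plain 45 mm cylinder; this point is its centre, 39 mm above its foot; z is its axis
- timer_c (a point): white kitchen timer, a flat block standing upright on its edge, 24 mm thick (x), 68 mm wide (y), 66 mm tall (z), about 0.07 kg; screen on the -x face; this point is its centre, 33 mm above its foot
- cup_c (a point): lidded sauce cup, a low round white plastic cup with a flat snap lid 73 mm across, 49 mm tall, loose, about 0.15 kg, standing left (+y) or right (-y) of the board, within 0.45 m of it; this point is the centre of the lid's top face, 49 mm above its foot; z is up
- lid_c (a point): green jar lid lying on the worktop, 92 mm diameter, 18 mm high, a bystander on the other side of the board from the sauce cup; this point is 18 mm above its foot, on its axis
There are look-alikes about, which are no part of the job. What is shaped like the part that bears jar_c but blue or pink is not meant.

How it is judged:
By the outcome, as a careful person would: the job done as asked, in the order asked, and still so for the second after the job is handed in, with the robot touching nothing.
It also fails if it takes over 128 s, if anything falls off the work surface, if the arm or the gripper's body presses on something with over 40 N, if the wrist force passes 120 N, or if a joint passes its speed limit or range.

## Robot

A 7-joint arm with a two-finger parallel gripper is mounted at the origin on a cart in front of the work surface, level with it; the furniture and walls round the work are solid. World frame = base frame: x ahead of the robot, y to its left, z up, the work surface at z = 0. Lengths are in mm, angles in rad, forces in N, time in s.
With the tool pointing down it reaches from about 375 to 925 mm from the base axis. Payload 3.1 kg.
Tool frame: the origin (TCP) lies at the very end of the fingers, on their centre line; the grasp point (between the pads) lies 19 mm behind it; z points along the fingers, y is the line along which they close (so a half turn about z gives the same grasp; the last joint's range is limited). The gripper opens to 85 mm and grips with 20 to 120 N. Pads are 22 mm wide; open, the fingers measure 114 mm over their backs; the gripper's body (76 mm by 85 mm) begins 54 mm behind the grasp point. The pads swing forward as they close: fully open they stand 13 mm farther back than shut.
Start: joints at [-1.336, 0.383, 0.044, 1.598, -0.018, 1.161, -0.05], TCP at [212.326, 614.346, 231.269] pointing down, gripper open.
Joint ranges: [-2.61, 2.61], [-0.41, 2.15], [-1.48, 1.57], [0, 2.5], [-1.57, 4.71], [0.05, 1.97], [-2.85, 2.85]. Speed limits (rad/s): [2.79, 2.79, 3.14, 3.14, 3.14, 3.14, 3.14].

## Interface

Orientations are given as a rotation vector (axis times angle).
In Python, from plant import arm gives the robot as it stands. The module is installed in compiled form; this text tells all that it offers.
- The arm moves only by the tool drive_tool, never from a script. Its argument "rows" is a list that holds one entry, the list of rows, each a list of 7 numbers: the shift along the tool's x, y, z scaled (see below), then the turn, a rotation vector about the tool's x, y, z scaled (see below), then the closure in counts, from 0 (fully open) to 255 (shut). In form: [[[tx, ty, tz, wx, wy, wz, fingers], ...]]. A call has 1 to 12 rows; each row is the pose to reach, as a shift and turn from the pose commanded when the call began, along the tool's axes at that moment, turning the shorter way round; what a row does not reach only later rows make up. The controller multiplies each number of a shift by 0.2 m and each number of a turn by 180 degrees. A row lasts 1/10 s, in which the tool goes at most 50 mm and 8.59 degrees, less where a joint would pass 70% of its speed; a pose out of reach is approached as far as the arm can. A call with a number of a shift or a turn outside -1 to 1 is refused whole. A call with a gripper value outside its range is refused whole. The fingers move at their own pace and stop on an object; the grip force is fixed at half the most. Time passes only in rows, so rows that repeat a pose let the fingers close. It gives the time, the measured TCP pose, the force, the opening and the grip force at its end, in the units of the state.
- arm.observe(): the state, without advancing time (a new reading comes with each control period).
- arm.snapshot(name): name is "side" or "top"; returns the picture (400x640x3 uint8, blue, green, red); there is no depth.
- arm.calibration(name): a dict with "fx", "fy", "cx", "cy" (pixels), "R" (3x3) and "t" (3): a world point X has camera coordinates R X + t. Camera axes: x right, y down, z forward; pixel columns grow to the right and rows downward; lengths in mm; the calibration is good to about 2 mm. A picture is of the moment at which its call begins. calibration takes no time and is no camera call.
- arm.job_done(): hands the job in; it is judged then, once.
The state is a dict: "time_s": time; "joint_positions": joint angles; "dq": joint speeds; "joint_efforts": joint torques, N m; "position": TCP position; "tcp_rot": TCP orientation; "ft_force": force on the tool from outside, world axes, zero at the start; "wrist_torque": the same for the moment, N m; "opening": opening from 0.0 (shut) to 1.0 (fully open); "grip_force": force on a finger pad.
Only numpy, scipy, OpenCV 4.12 (cv2) and the standard library are available. Lean on these libraries where they do the work, as an engineer would, in place of code of your own. Each camera call takes 0.05 s, during which the arm holds its last target. There are 200 camera calls.

## Working session

There is one attempt and no reset: what is moved stays moved. The work goes in short steps, Python scripts to look and compute and a tool call to move; the robot and the scene stay as the last step left them, time stands still between calls to the robot, and variables do not carry over. Pictures are saved under pics/ and viewed, at most 15 in all, crops included, and the job is handed in when it is done.

Besides the shell and the picture viewer there is one more tool, called after ">>>" as name(argument=value, ...) on one line, values as JSON. drive_tool: Moves the arm, as the interface text tells. Its arguments: {"type":"object","properties":{"rows":{"type":"array"}},"required":["rows"]}

```bash
mkdir -p pics; python3 - <<'E'
from plant import arm
import cv2, numpy as np
np.set_printoptions(precision=4,suppress=True)
for n in("side","top"):
    im=arm.snapshot(n); cv2.imwrite(f"pics/{n}0.png",im)
    c=arm.calibration(n); print(n,c["fx"],c["fy"],c["cx"],c["cy"]); print(np.array(c["R"]),np.array(c["t"]), -np.array(c["R"]).T@np.array(c["t"]))
print(arm.observe())
E
```

```text
side 361.5123263208783 361.5123263208783 319.36922509920197 197.39122800775036
[[-0.999   0.0441  0.0066]
 [ 0.0261  0.6971 -0.7165]
 [-0.0362 -0.7157 -0.6975]] [ 537.7426  -43.0305 1323.5849] [586.2903 953.4818 888.8373]
top 391.9729018071931 391.9729018071931 315.0025209843018 197.39187487266784
[[-0.0079 -0.9995 -0.03  ]
 [-0.9952  0.0108 -0.0977]
 [ 0.098   0.0291 -0.9948]] [ 104.7243  557.315  1034.7971] [ 454.079    68.5167 1086.9636]
{'time_s': 0.1, 'joint_positions': array([-1.3359,  0.3838,  0.0439,  1.5994, -0.0179,  1.1612, -0.0499]), 'dq': array([-0.    , -0.0018,  0.0014, -0.0051,  0.0021, -0.0002,  0.0007]), 'joint_efforts': array([  0.0027, -43.4731,   1.0294, -25.0456,   0.0109,   0.0055,
         0.    ]), 'position': array([212.0427, 613.5339, 229.9913]), 'tcp_rot': array([-0.5201, -3.098 ,  0.0038]), 'ft_force': array([ 0.3356, -0.3943, -0.2523]), 'wrist_torque': array([-0.0208, -0.0108, -0.0004]), 'grip_force': 0.0, 'opening': 0.9973940999520201}
```

View pics/side0.png

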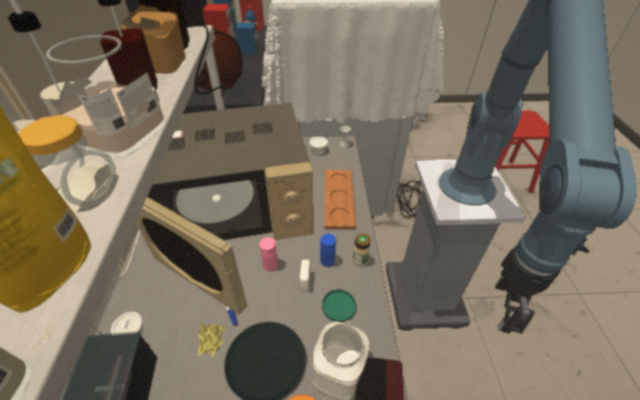

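View pics/top0.png

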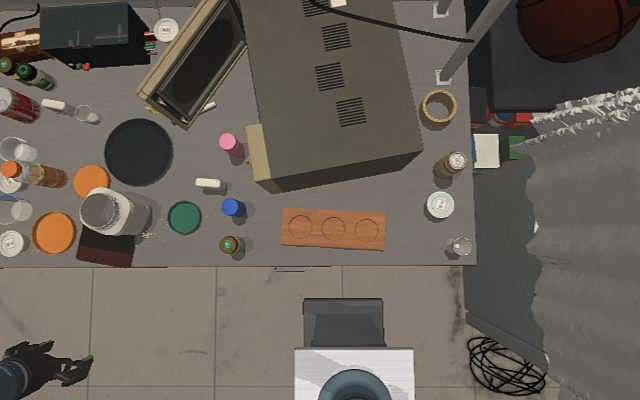

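The side view shows the board (340,198), green lid (339,305), spice jar (362,248), blue decoy (328,249), pink decoy (268,254) and timer (305,275). The sauce cup (318,146) and jigger (346,136) are at the far end. In the top view I have:
- **Wells:** (300,227), (333,229), (367,231)
- **Sauce cup:** (440,205), on the right
- **Jigger:** (460,246)
- **Can:** about (455,162)
- **Spice jar:** (229,244)
- **Timer:** (210,184)
- **Green lid:** (184,217)

Next I'll enlarge the top view.

```bash
cat > h.py <<'E'
from plant import arm
import cv2, numpy as np
np.set_printoptions(precision=1,suppress=True)
def ray(n,u,v):
    c=arm.calibration(n);R=np.array(c["R"]);t=np.array(c["t"])
    return -R.T@t, R.T@np.array([(u-c["cx"])/c["fx"],(v-c["cy"])/c["fy"],1])
def onz(n,u,v,z):
    o,d=ray(n,u,v); return o+d*(z-o[2])/d[2]
def proj(n,X):
    c=arm.calibration(n);p=np.array(c["R"])@np.array(X,float)+np.array(c["t"])
    return np.array([c["cx"]+c["fx"]*p[0]/p[2],c["cy"]+c["fy"]*p[1]/p[2]])
def cyl(n,x,y,r,z0,z1):
    "silhouette hull of an upright cylinder, for checking"
    a=np.linspace(0,2*np.pi,60)
    P=[proj(n,(x+r*np.cos(t),y+r*np.sin(t),z)) for t in a for z in(z0,z1)]
    return cv2.convexHull(np.array(P,np.float32))
E
python3 - <<'E'
from h import *
t=cv2.imread("pics/top0.png"); s=cv2.imread("pics/side0.png")
A=cv2.resize(t[140:265,160:310],None,fx=4,fy=4,interpolation=cv2.INTER_CUBIC)
B=cv2.resize(t[140:265,275:475],None,fx=4,fy=4,interpolation=cv2.INTER_CUBIC)
cv2.imwrite("pics/B.png",B)
C=cv2.resize(s[225:325,250:380],None,fx=4,fy=4,interpolation=cv2.INTER_CUBIC)
cv2.imwrite("pics/AC.png",np.vstack([A[:300,:520][:, :],C[:300]]) )
cv2.imwrite("pics/A.png",A)
for nm,u,v,z in [("wellL",300,227,12),("wellM",333,229,12),("wellR",367,231,12),("cup",440,205,49),("jig",460,246,78),("can",457,160,134),("jar",229,244,105),("timer",210,182,66),("lid",184,217,18),("blue",233,207,105)]:
    print(nm,onz("top",u,v,z), proj("side",onz("top",u,v,z)))
E
```

```text
wellL [478.9 141.8  12. ] [339.2 215.4]
wellM [472.7  51.5  12. ] [338.8 196.4]
wellR [466.4 -40.9  12. ] [338.4 178.9]
cup [ 532.6 -230.    49. ] [318.3 140.8]
jig [ 426.  -267.7   78. ] [344.6 128.7]
can [ 635.8 -250.9  134. ] [291.3 119.9]
jar [435.8 313.8 105. ] [361.2 237.4]
timer [598.6 376.5  66. ] [303.5 266.2]
lid [509.  461.4  18. ] [338.1 302.2]
blue [528.6 304.9 105. ] [327.9 235.9]
```

View pics/A.png

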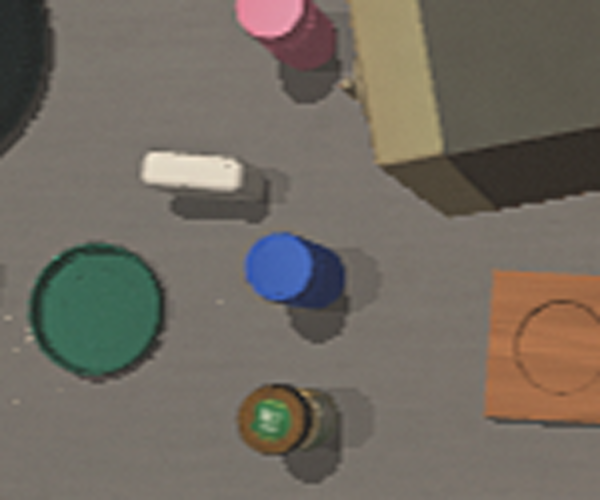

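View pics/B.png

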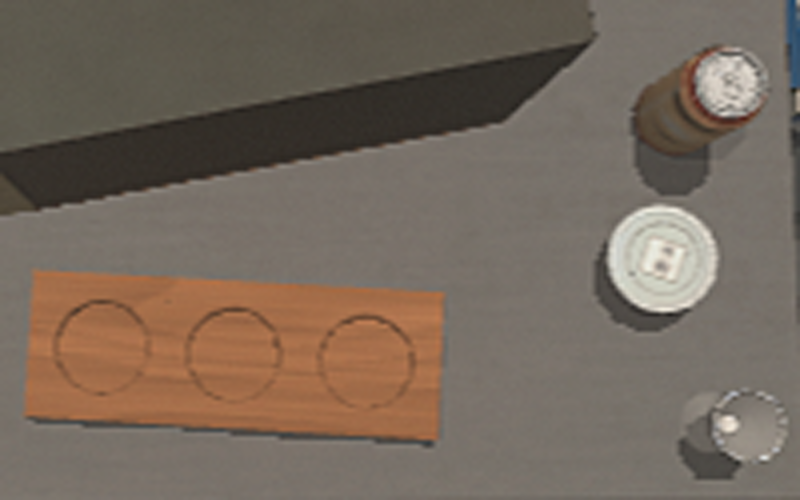

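The enlarged top view gives these crop pixels:
- **Crop A:** jar cap (272,418), timer top (192,170), blue decoy (279,267), lid (97,311)
- **Crop B:** wells (102,347), (234,355), (366,362); cup lid (663,258), can top (731,82), jigger rim (749,425)

The board's corners are sharp as well. I'll turn these into world points.

```bash
python3 - <<'E'
from h import *
from scipy.spatial.transform import Rotation as Rot
t=cv2.imread("pics/top0.png"); hsv=cv2.cvtColor(t,cv2.COLOR_BGR2HSV)
def blob(m,x0,y0,x1,y1):
    q=np.zeros_like(m);q[y0:y1,x0:x1]=m[y0:y1,x0:x1]
    cs,_=cv2.findContours(q,cv2.RETR_EXTERNAL,cv2.CHAIN_APPROX_NONE);return max(cs,key=cv2.contourArea)
org=cv2.inRange(hsv,(5,90,90),(20,255,255)); c=blob(org,270,200,395,255)
r=cv2.minAreaRect(c);print("board px",r)
P=np.array([onz("top",u,v,18)[:2] for u,v in c[:,0]],np.float32); print("board world",cv2.minAreaRect(P))
wht=cv2.inRange(hsv,(0,0,150),(180,70,255))
c=blob(wht,420,180,462,228);print("cup",cv2.minEnclosingCircle(c),cv2.fitEllipse(c),onz("top",*cv2.fitEllipse(c)[0],49))
c=blob(wht,190,172,230,196);P=np.array([onz("top",u,v,66)[:2] for u,v in c[:,0]],np.float32);print("timer",cv2.minAreaRect(P))
f=lambda U,o:(U+.5)/4-.5+o
for nm,U,V,ou,z,exp in [("L",102.5,347.5,275,18,62),("M",234,355,275,18,62),("R",366,361.5,275,18,62),("cup",663,258.5,275,49,73),("jig",749,425.5,275,78,45),("can",731,82.5,275,134,50),("jar",272.5,418.5,160,105,44),("lid",97,311,160,18,92)]:
    X=onz("top",f(U,ou),f(V,140),z);foot=X.copy();foot[2]=0
    print(nm,X,"side top/foot",proj("side",X),proj("side",foot))
o=arm.observe();M=Rot.from_rotvec(o["tcp_rot"]).as_matrix();print(np.round(M,3))
D=np.array([[0,1,0],[1,0,0],[0,0,-1]]);print("turn",(Rot.from_matrix(M.T@D)).as_rotvec()/np.pi)
for p in [(330,460,260),(436,314,240)]: print(M.T@(np.array(p)-o["position"])/200)
s=cv2.imread("pics/side0.png")
cv2.imwrite("pics/sideC.png",np.hstack([cv2.resize(s[225:325,290:390],None,fx=4,fy=4,interpolation=cv2.INTER_CUBIC),cv2.resize(s[115:215,290:390],None,fx=4,fy=4,interpolation=cv2.INTER_CUBIC)]))
E
```

```text
board px ((333.25189208984375, 228.31605529785156), (103.61294555664062, 37.16372299194336), 3.1449575424194336)
board world ((474.8026428222656, 51.636390686035156), (280.6128234863281, 100.42679595947266), 86.27909851074219)
cup ((440.32257080078125, 204.16128540039062), 13.957456588745117) ((440.2111511230469, 204.16671752929688), (25.606616973876953, 27.089725494384766), 120.6820297241211) [ 534.8 -230.6   49. ]
timer ((598.1245727539062, 383.9722595214844), (65.14344787597656, 21.926027297973633), 84.58387756347656)
L [480.1 140.7  18. ] side top/foot [338.9 213.9] [338.7 217.6]
M [474.2  51.2  18. ] side top/foot [338.5 195.1] [338.2 198.8]
R [469.1 -38.   18. ] side top/foot [337.9 178.2] [337.6 181.9]
cup [ 534.6 -231.1   49. ] side top/foot [317.8 140.7] [317.8 150.6]
jig [ 425.9 -272.4   78. ] side top/foot [344.5 128.1] [343.5 144. ]
can [ 635.2 -251.8  134. ] side top/foot [291.5 119.7] [293.  148.1]
jar [435.2 316.9 105. ] side top/foot [361.6 238.3] [358.5 260.7]
lid [507.9 461.7  18. ] side top/foot [338.5 302.3] [338.2 305.7]
[[-0.9  0.3 -0. ]
 [ 0.3  0.9 -0. ]
 [-0.  -0.  -1. ]]
turn [-0.   0.   0.4]
[-0.8 -0.5 -0.1]
[-1.5 -1.  -0. ]
```

View pics/sideC.png

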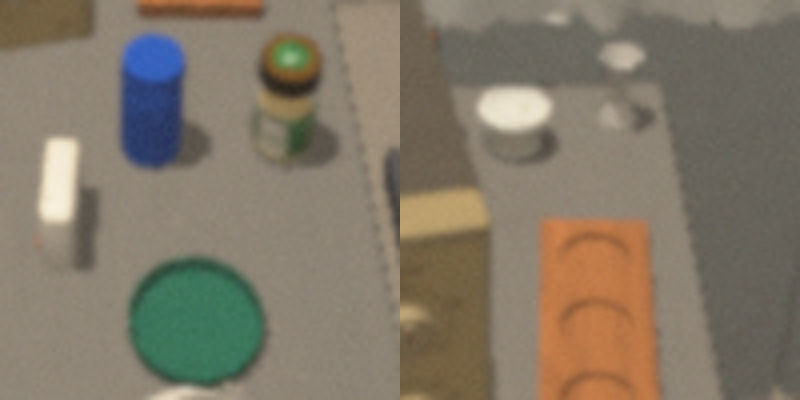

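The side view agrees with the top: the jar cap is at (362,238) against a predicted (361.6,238.3), and the sauce cup at (318,141) also matches. First move: swing towards the jar while turning the tool so that it closes along world x.

>>> drive_tool(rows=[[[-0.8,-0.48,-0.1,0,0,0.394,0],[-0.8,-0.48,-0.1,0,0,0.394,0],[-0.8,-0.48,-0.1,0,0,0.394,0],[-0.8,-0.48,-0.1,0,0,0.394,0],[-0.8,-0.48,-0.1,0,0,0.394,0],[-0.8,-0.48,-0.1,0,0,0.394,0],[-0.8,-0.48,-0.1,0,0,0.394,0],[-0.8,-0.48,-0.1,0,0,0.394,0],[-0.8,-0.48,-0.1,0,0,0.394,0],[-0.8,-0.48,-0.1,0,0,0.394,0],[-0.8,-0.48,-0.1,0,0,0.394,0]]])

```text
time_s: 1.2
position: [331.9, 471.1, 250.8]
tcp_rot: [2.22, 2.223, -0.001]
ft_force: [0.3, 0.8, -0.1]
opening: 1.0
grip_force: 0.0
```

>>> drive_tool(rows=[[[-0.774,0.517,0.3,0,0,0,0],[-0.774,0.517,0.3,0,0,0,0],[-0.774,0.517,0.3,0,0,0,0],[-0.774,0.517,0.3,0,0,0,0],[-0.774,0.517,0.3,0,0,0,0],[-0.774,0.517,0.3,0,0,0,0],[-0.774,0.517,0.3,0,0,0,0]]])

```text
time_s: 1.9
position: [435.0, 318.1, 191.5]
tcp_rot: [-2.218, -2.224, -0.001]
ft_force: [-0.3, 0.1, -0.2]
opening: 1.0
grip_force: 0.0
```

```bash
python3 - <<'E'
from h import *
for n in("side","top"): cv2.imwrite(f"pics/{n}1.png",arm.snapshot(n))
print(arm.observe()["position"],arm.observe()["tcp_rot"])
s=cv2.imread("pics/side1.png");t=cv2.imread("pics/top1.png")
cv2.imwrite("pics/c1.png",np.hstack([cv2.resize(x,None,fx=4,fy=4,interpolation=cv2.INTER_CUBIC) for x in(s[150:290,310:410],t[140:280,180:280])]))
E
```

```text
[434.7 318.8 191.7] [-2.2 -2.2 -0. ]
```

View pics/c1.png

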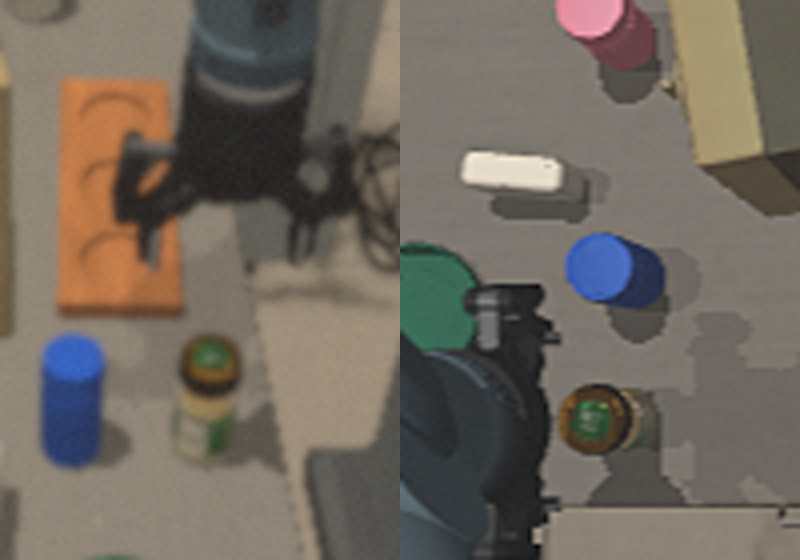

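The gripper is open above the jar, whose cap is at top-view (229,244). The blue decoy stays clear of the fingers. Descending.

>>> drive_tool(rows=[[[0,0,0.25,0,0,0,0],[0,0,0.45,0,0,0,0],[0,0,0.6,0,0,0,0],[0,0,0.72,0,0,0,0],[0,0,0.72,0,0,0,0],[0,0,0.72,0,0,0,0]]])

```text
time_s: 2.6
position: [435.2, 317.8, 47.6]
tcp_rot: [-2.219, -2.224, 0.0]
ft_force: [0.4, -0.1, -0.1]
opening: 1.001
grip_force: 0.0
```

```bash
python3 - <<'E'
from h import *
for n in("side",): cv2.imwrite(f"pics/{n}2.png",arm.snapshot(n))
o=arm.observe();print(o["position"],o["ft_force"])
E
```

```text
[436.1 318.2  48.5] [ 0.9 -0.7  0.8]
```

>>> drive_tool(rows=[[[0,0,0,0,0,0,255],[0,0,0,0,0,0,255],[0,0,0,0,0,0,255],[0,0,0,0,0,0,255],[0,0,0,0,0,0,255],[0,0,0,0,0,0,255],[0,0,0,0,0,0,255],[0,0,0,0,0,0,255]]])

```text
time_s: 3.45
position: [436.2, 317.3, 48.7]
tcp_rot: [-2.221, -2.221, -0.003]
ft_force: [-1.1, -0.3, 6.3]
opening: 0.497
grip_force: 57.9
```

>>> drive_tool(rows=[[[0,0,-0.2,0,0,0,255],[0,0,-0.4,0,0,0,255],[-0.1,0,-0.55,0,0,0,255],[-0.3,0,-0.55,0,0,0,255],[-0.5,0.05,-0.55,0,0,0,255],[-0.7,0.1,-0.55,0,0,0,255],[-0.9,0.167,-0.55,0,0,0,255],[-0.9,0.167,-0.55,0,0,0,255]]])

```text
time_s: 4.25
position: [470.6, 128.8, 157.6]
tcp_rot: [2.232, 2.207, -0.001]
ft_force: [-0.2, 0.3, -0.2]
opening: 0.495
grip_force: 58.6
```

>>> drive_tool(rows=[[[-0.2,0,0,0,0,0,255],[-0.4,0,0,0,0,0,255],[-0.6,0,0,0,0,0,255],[-0.75,0,0,0,0,0,255],[-0.874,0,0,0,0,0,255],[-0.874,0,0,0,0,0,255],[-0.874,0,0,0,0,0,255],[-0.874,0,0,0,0,0,255]]])

```text
time_s: 5.05
position: [469.1, -36.7, 157.2]
tcp_rot: [-2.219, -2.223, -0.001]
ft_force: [0.7, 0.4, -0.6]
opening: 0.499
grip_force: 58.6
```

```bash
python3 - <<'E'
from h import *
for n in("side","top"): cv2.imwrite(f"pics/{n}3.png",arm.snapshot(n))
o=arm.observe();print(o["position"],o["ft_force"],o["opening"])
s=cv2.imread("pics/side3.png");t=cv2.imread("pics/top3.png")
cv2.imwrite("pics/c3.png",np.hstack([cv2.resize(x,None,fx=4,fy=4,interpolation=cv2.INTER_CUBIC) for x in(s[110:250,290:390],t[140:280,300:400])]))
E
```

```text
[469.2 -36.6 157.2] [-0.5 -0.2 -1. ] 0.4911790973915344
```

View pics/c3.png

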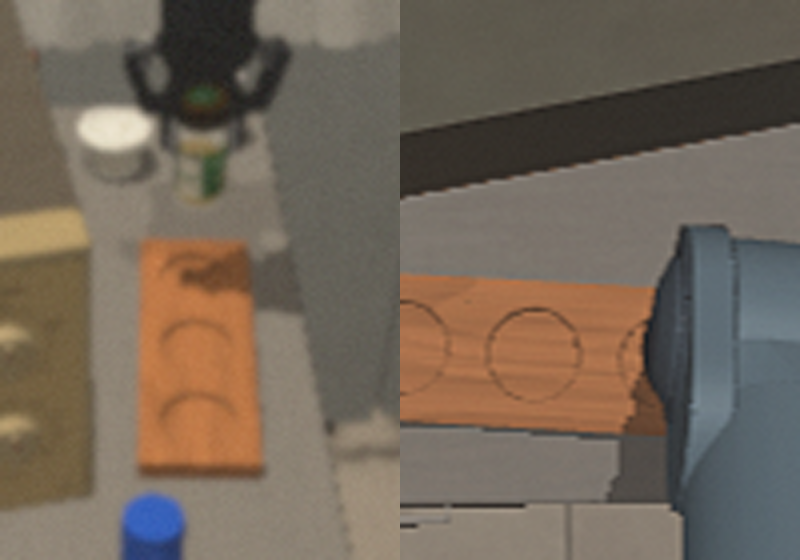

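The jar is held upright over the right well; in the side view it sits at about (340,155), above the well at (338,178). Lowering.

>>> drive_tool(rows=[[[0,0,0.15,0,0,0,255],[0,0,0.28,0,0,0,255],[0,0,0.38,0,0,0,255],[0,0,0.43,0,0,0,255],[0,0,0.46,0,0,0,255],[0,0,0.475,0,0,0,255],[0,0,0.485,0,0,0,255],[0,0,0.488,0,0,0,255],[0,0,0.488,0,0,0,255]]])

```text
time_s: 6.05
position: [470.0, -38.0, 60.6]
tcp_rot: [2.221, 2.221, 0.003]
ft_force: [-1.3, 0.2, 4.4]
opening: 0.497
grip_force: 59.1
```

```bash
python3 - <<'E'
from h import *
cv2.imwrite("pics/side4.png",arm.snapshot("side"))
o=arm.observe();print(o["position"],o["ft_force"],o["opening"])
s=cv2.imread("pics/side4.png")
cv2.imwrite("pics/c4.png",cv2.resize(s[110:230,280:400],None,fx=5,fy=5,interpolation=cv2.INTER_CUBIC))
for z in(12,117): print([proj("side",(469,y,z)) for y in (-60,-38.,-16)])
E
```

```text
[470.  -38.   60.6] [-1.3  0.   5.7] 0.5034394579113489
[array([337.3, 175.5]), array([337.8, 179.4]), array([338.3, 183.4])]
[array([338.6, 152.8]), array([339.1, 156.6]), array([339.6, 160.6])]
```

View pics/c4.png

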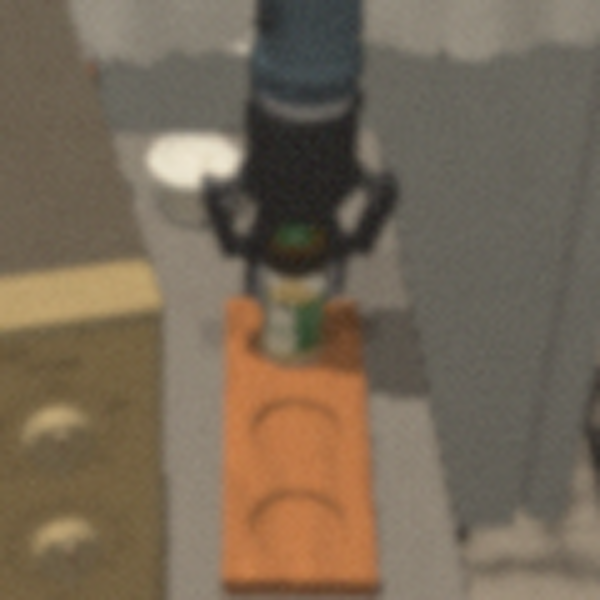

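The jar is in the right well: z is 12.0 mm above its original level, with about 5 N of contact. Releasing, lifting and moving on to the jigger.

>>> drive_tool(rows=[[[0,0,0,0,0,0,0],[0,0,0,0,0,0,0],[0,0,0,0,0,0,0],[0,0,0,0,0,0,0],[0,0,-0.1,0,0,0,0],[0,0,-0.3,0,0,0,0],[0,0,-0.55,0,0,0,0],[-0.1,0,-0.7,0,0,0,0],[-0.3,0,-0.7,0,0,0,0],[-0.5,0,-0.7,0,0,0,0]]])

```text
time_s: 7.1
position: [470.5, -138.5, 201.3]
tcp_rot: [2.216, 2.224, 0.006]
ft_force: [1.0, -0.4, 0.4]
opening: 0.998
grip_force: 0.0
```

>>> drive_tool(rows=[[[-0.2,-0.1,0,0,0,0,0],[-0.4,-0.215,0,0,0,0,0],[-0.6,-0.215,0,0,0,0,0],[-0.67,-0.215,0,0,0,0,0],[-0.67,-0.215,0,0,0,0,0],[-0.67,-0.215,0,0,0,0,0]]])

```text
time_s: 7.7
position: [426.0, -271.6, 199.3]
tcp_rot: [-2.221, -2.221, 0.0]
ft_force: [0.6, -0.2, -1.0]
opening: 0.999
grip_force: 0.0
```

```bash
python3 - <<'E'
from h import *
for n in("side","top"): cv2.imwrite(f"pics/{n}5.png",arm.snapshot(n))
o=arm.observe();print(o["position"],o["ft_force"],o["opening"])
s=cv2.imread("pics/side5.png");t=cv2.imread("pics/top5.png")
cv2.imwrite("pics/c5.png",np.hstack([cv2.resize(x,None,fx=4,fy=4,interpolation=cv2.INTER_CUBIC) for x in(s[110:240,300:380],t[140:270,350:470])]))
E
```

```text
[ 426.5 -270.3  199.2] [ 0.4  0.1 -0.3] 0.9989406865148499
```

View pics/c5.png

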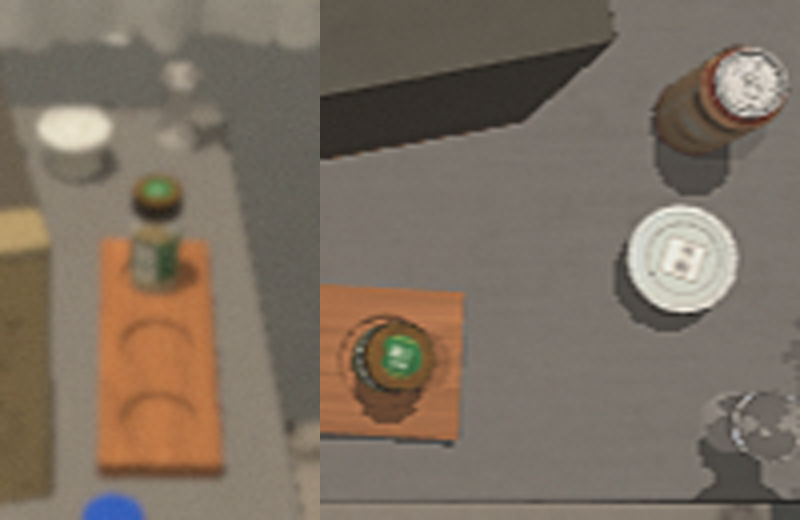

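The jar stands upright with its foot inside the right well circle; its cap is at top-view (450,228). The jigger hasn't moved. Lowering onto it.

>>> drive_tool(rows=[[[0,0,0.2,0,0,0,0],[0,0,0.4,0,0,0,0],[0,0,0.6,0,0,0,0],[0,0,0.75,0,0,0,0],[0,0,0.82,0,0,0,0],[0,0,0.82,0,0,0,0],[0,0,0.82,0,0,0,255],[0,0,0.82,0,0,0,255],[0,0,0.82,0,0,0,255],[0,0,0.82,0,0,0,255],[0,0,0.82,0,0,0,255],[0,0,0.82,0,0,0,255]]])

```text
time_s: 9.0
position: [427.5, -273.0, 37.4]
tcp_rot: [2.22, 2.22, 0.003]
ft_force: [-1.3, 1.3, 6.3]
opening: 0.506
grip_force: 59.7
```

>>> drive_tool(rows=[[[0,0,0,0,0,0,255],[0,0,0,0,0,0,255],[0,0,0,0,0,0,255]]])

```text
time_s: 9.3
position: [427.5, -273.0, 37.4]
tcp_rot: [2.22, 2.22, 0.003]
ft_force: [-0.7, 0.2, 7.0]
opening: 0.505
grip_force: 59.7
```

>>> drive_tool(rows=[[[0,0,-0.25,0,0,0,255],[0,0,-0.5,0,0,0,255],[0,0,-0.75,0,0,0,255],[0.2,0,-0.75,0,0,0,255],[0.4,0,-0.75,0,0,0,255],[0.6,0,-0.75,0,0,0,255],[0.8,0,-0.75,0,0,0,255],[1.0,0,-0.75,0,0,0,255]]])

```text
time_s: 10.1
position: [425.9, -70.7, 186.2]
tcp_rot: [2.222, 2.221, 0.004]
ft_force: [1.4, -0.8, -0.1]
opening: 0.508
grip_force: 61.1
```

>>> drive_tool(rows=[[[0.2,0.1,0,0,0,0,255],[0.4,0.2,0,0,0,0,255],[0.6,0.272,0,0,0,0,255],[0.8,0.272,0,0,0,0,255],[0.97,0.272,0,0,0,0,255],[1.0,0.272,0,0,0,0,255]]])

```text
time_s: 10.7
position: [480.1, 133.5, 186.0]
tcp_rot: [-2.212, -2.23, -0.003]
ft_force: [0.5, 0.7, -0.3]
opening: 0.507
grip_force: 61.1
```

>>> drive_tool(rows=[[[0.068,0,0.1,0,0,0,255],[0.068,0,0.25,0,0,0,255],[0.068,0,0.35,0,0,0,255],[0.068,0,0.35,0,0,0,255]]])

```text
time_s: 11.1
position: [477.7, 139.7, 113.2]
tcp_rot: [-2.221, -2.22, 0.01]
ft_force: [-0.6, -0.3, -1.0]
opening: 0.502
grip_force: 61.1
```

```bash
python3 - <<'E'
from h import *
for n in("side","top"): cv2.imwrite(f"pics/{n}6.png",arm.snapshot(n))
o=arm.observe();print(o["position"],o["ft_force"],o["opening"])
s=cv2.imread("pics/side6.png");t=cv2.imread("pics/top6.png")
cv2.imwrite("pics/c6.png",np.hstack([cv2.resize(x,None,fx=4,fy=4,interpolation=cv2.INTER_CUBIC) for x in(s[110:250,290:390],t[140:280,270:370])]))
E
```

```text
[480.6 140.6 116. ] [-0.5  0.3 -0.7] 0.5010357753161477
```

View pics/c6.png

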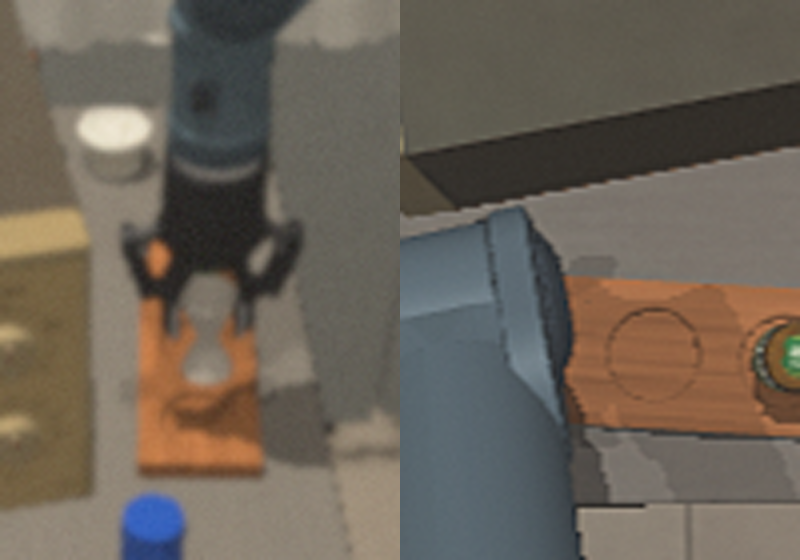

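The jigger is held upright over the left well; its foot is at about side-view (342,206). Lowering.

>>> drive_tool(rows=[[[0,0,0.12,0,0,0,255],[0,0,0.22,0,0,0,255],[0,0,0.28,0,0,0,255],[0,0,0.31,0,0,0,255],[0,0,0.325,0,0,0,255],[0,0,0.333,0,0,0,255],[0,0,0.337,0,0,0,255],[0,0,0.337,0,0,0,255]]])

```text
time_s: 12.0
position: [481.3, 141.7, 49.5]
tcp_rot: [2.221, 2.222, 0.002]
ft_force: [-1.5, -0.8, 4.7]
opening: 0.5
grip_force: 61.4
```

>>> drive_tool(rows=[[[0,0,0,0,0,0,0],[0,0,0,0,0,0,0],[0,0,0,0,0,0,0],[0,0,0,0,0,0,0],[0,0,-0.1,0,0,0,0],[0,0,-0.3,0,0,0,0],[0,0,-0.55,0,0,0,0],[0,0,-0.8,0,0,0,0],[-0.2,0,-0.8,0,0,0,0],[-0.4,0,-0.8,0,0,0,0],[-0.6,0,-0.8,0,0,0,0],[-0.8,0,-0.8,0,0,0,0]]])

```text
time_s: 13.2
position: [480.3, -20.0, 208.5]
tcp_rot: [-2.221, -2.222, -0.002]
ft_force: [0.4, -0.5, -0.2]
opening: 1.003
grip_force: 0.0
```

>>> drive_tool(rows=[[[-0.25,0,0,0,0,0,0],[-0.5,0,0,0,0,0,0],[-0.75,0,0,0,0,0,0],[-1.0,0,0,0,0,0,0],[-1.0,0.2,0,0,0,0,0],[-1.0,0.4,0,0,0,0,0],[-1.0,0.4,0,0,0,0,0]]])

```text
time_s: 13.9
position: [565.9, -216.8, 207.3]
tcp_rot: [2.214, 2.225, -0.001]
ft_force: [-0.0, 2.0, -0.9]
opening: 1.001
grip_force: 0.0
```

```bash
python3 - <<'E'
from h import *
for n in("side","top"): cv2.imwrite(f"pics/{n}7.png",arm.snapshot(n))
o=arm.observe();print(o["position"],o["ft_force"],o["opening"])
s=cv2.imread("pics/side7.png");t=cv2.imread("pics/top7.png")
cv2.imwrite("pics/c7.png",cv2.resize(t[140:270,280:480],None,fx=4,fy=4,interpolation=cv2.INTER_CUBIC))
E
```

```text
[ 560.9 -218.2  207.3] [-0.9 -0.2 -0.3] 1.0008869063085206
```

View pics/c7.png

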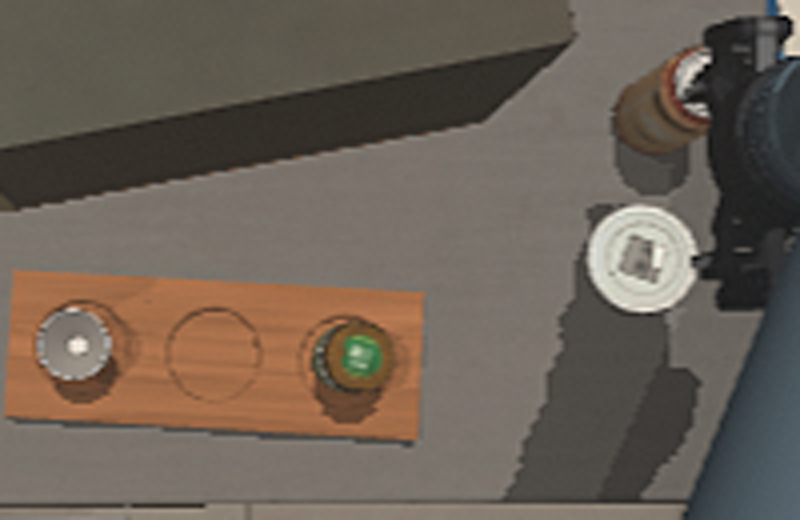

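The jigger stands in the left well, with its rim at top-view (298,226), and the middle well (333,229) is free. The can hasn't been touched. Moving over the can and gripping it.

>>> drive_tool(rows=[[[-0.166,0.2,0,0,0,0,0],[-0.166,0.375,0,0,0,0,0],[-0.166,0.375,0,0,0,0,0],[-0.166,0.375,0.15,0,0,0,0],[-0.166,0.375,0.35,0,0,0,0],[-0.166,0.375,0.5,0,0,0,0],[-0.166,0.375,0.61,0,0,0,0],[-0.166,0.375,0.67,0,0,0,0],[-0.166,0.375,0.67,0,0,0,0],[-0.166,0.375,0.67,0,0,0,0]]])

```text
time_s: 15.0
position: [635.7, -252.1, 75.6]
tcp_rot: [2.221, 2.221, 0.001]
ft_force: [0.2, -0.3, 0.6]
opening: 0.999
grip_force: 0.0
```

```bash
python3 - <<'E'
from h import *
o=arm.observe();print(o["position"],o["ft_force"],o["tcp_rot"])
print("jigger expect",proj("top",(480.2,141.3,90)),"jar",proj("top",(468.9,-38.3,117)))
E
```

```text
[ 635.7 -252.1   75.6] [ 0.2 -0.3  0.6] [2.2 2.2 0. ]
jigger expect [298.1 225.8] jar [370.3 229.5]
```

>>> drive_tool(rows=[[[0,0,0,0,0,0,255],[0,0,0,0,0,0,255],[0,0,0,0,0,0,255],[0,0,0,0,0,0,255],[0,0,0,0,0,0,255],[0,0,0,0,0,0,255],[0,0,0,0,0,0,255],[0,0,0,0,0,0,255]]])

```text
time_s: 15.8
position: [636.0, -252.5, 76.3]
tcp_rot: [2.221, 2.221, 0.001]
ft_force: [-1.7, 0.7, 5.8]
opening: 0.602
grip_force: 62.1
```

>>> drive_tool(rows=[[[0,0,-0.15,0,0,0,255],[0,0,-0.35,0,0,0,255],[0,0,-0.55,0,0,0,255],[0,-0.1,-0.75,0,0,0,255],[0,-0.3,-0.75,0,0,0,255],[0,-0.5,-0.75,0,0,0,255],[0,-0.7,-0.75,0,0,0,255],[0.1,-0.803,-0.75,0,0,0,255],[0.3,-0.803,-0.75,0,0,0,255],[0.5,-0.803,-0.75,0,0,0,255],[0.7,-0.803,-0.75,0,0,0,255]]])

```text
time_s: 16.9
position: [473.9, -110.7, 224.0]
tcp_rot: [-2.223, -2.219, -0.002]
ft_force: [1.0, -0.6, -3.2]
opening: 0.601
grip_force: 63.5
```

>>> drive_tool(rows=[[[0.2,0,0,0,0,0,255],[0.4,0,0,0,0,0,255],[0.6,0,0,0,0,0,255],[0.76,0,0,0,0,0,255],[0.817,0,0,0,0,0,255],[0.817,0,0.15,0,0,0,255],[0.817,0,0.3,0,0,0,255],[0.817,0,0.45,0,0,0,255],[0.817,0,0.55,0,0,0,255],[0.817,0,0.55,0,0,0,255],[0.817,0,0.55,0,0,0,255]]])

```text
time_s: 18.0
position: [474.9, 50.5, 114.4]
tcp_rot: [2.222, 2.22, -0.001]
ft_force: [-0.2, -0.1, -2.1]
opening: 0.599
grip_force: 63.6
```

```bash
python3 - <<'E'
from h import *
for n in("side","top"): cv2.imwrite(f"pics/{n}8.png",arm.snapshot(n))
o=arm.observe();print(o["position"],o["ft_force"],o["opening"],o["tcp_rot"])
s=cv2.imread("pics/side8.png");t=cv2.imread("pics/top8.png")
cv2.imwrite("pics/c8.png",np.hstack([cv2.resize(x,None,fx=4,fy=4,interpolation=cv2.INTER_CUBIC) for x in(s[110:250,290:390],t[140:280,280:380])]))
z=o["position"][2]-76.3
print("bottom z",z,"front foot edge at",proj("side",(474.6,51.5+26.5,z)),[proj("side",(474.6+s*26.5,51.5,z+20)) for s in(-1,1)])
E
```

```text
[476.3  51.3 115.6] [-0.1  0.2 -2.2] 0.5990932623392882 [2.2 2.2 0. ]
bottom z 39.343608028677096 front foot edge at [339.3 196.1] [array([346.7, 186.2]), array([331.1, 186.6])]
```

View pics/c8.png

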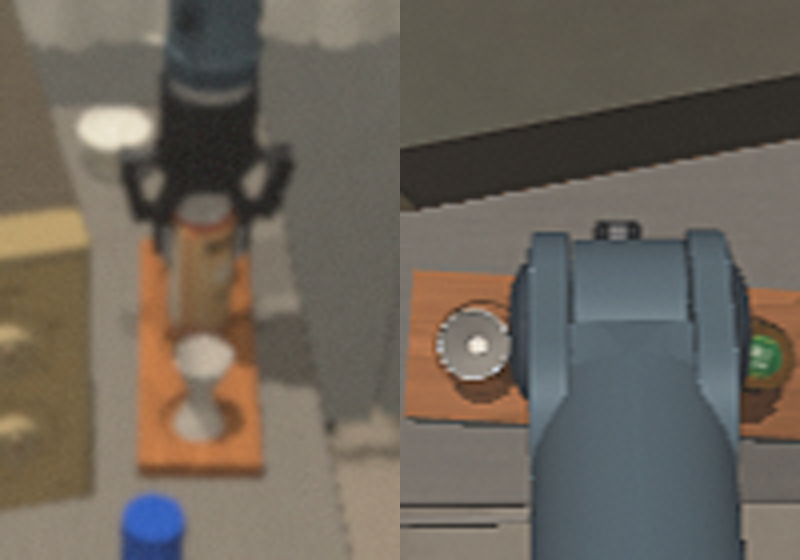

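The can hangs upright over the middle well: side-view edges are at about (332,185) and (348,185), and 331–347 was predicted. The jigger and jar stand on either side. Lowering until just past the rim level.

>>> drive_tool(rows=[[[0,0,0.04,0,0,0,255],[0,0,0.07,0,0,0,255],[0,0,0.09,0,0,0,255],[0,0,0.105,0,0,0,255],[0,0,0.115,0,0,0,255],[0,0,0.115,0,0,0,255]]])

```text
time_s: 18.7
position: [474.6, 51.5, 90.9]
tcp_rot: [-2.221, -2.221, 0.001]
ft_force: [0.3, 0.1, -3.0]
opening: 0.599
grip_force: 63.7
```

>>> drive_tool(rows=[[[0,0,0.01,0,0,0,255],[0,0,0.016,0,0,0,255],[0,0,0.02,0,0,0,255],[0,0,0.02,0,0,0,255]]])

```text
time_s: 19.1
position: [475.2, 51.7, 88.2]
tcp_rot: [-2.221, -2.221, -0.0]
ft_force: [-1.9, -0.1, 4.7]
opening: 0.599
grip_force: 64.4
```

The can is in: contact came at exactly 12 mm above its original level. Releasing, lifting and going to the timer.

>>> drive_tool(rows=[[[0,0,0,0,0,0,0],[0,0,0,0,0,0,0],[0,0,0,0,0,0,0],[0,0,0,0,0,0,0],[0,0,-0.1,0,0,0,0],[0,0,-0.3,0,0,0,0],[0,0,-0.5,0,0,0,0],[0.0,0,-0.7,0,0,0,0],[0.2,0,-0.75,0,0,0,0],[0.4,0,-0.75,0,0,0,0],[0.6,0,-0.75,0,0,0,0],[0.8,0,-0.75,0,0,0,0]]])

```text
time_s: 20.3
position: [474.8, 213.1, 237.6]
tcp_rot: [-2.221, -2.221, -0.002]
ft_force: [0.5, 0.5, 0.4]
opening: 0.997
grip_force: 0.0
```

>>> drive_tool(rows=[[[0.2,0,0,0,0,0,0],[0.4,0,0,0,0,0,0],[0.6,0,0,0,0,0,0],[0.8,0.05,0,0,0,0,0],[0.86,0.2,0,0,0,0.028,0],[0.86,0.4,0,0,0,0.028,0],[0.86,0.55,0,0,0,0.028,0],[0.86,0.617,0,0,0,0.028,0],[0.86,0.617,0,0,0,0.028,0],[0.86,0.617,0,0,0,0.028,0]]])

```text
time_s: 21.3
position: [597.6, 383.5, 236.6]
tcp_rot: [-2.316, -2.121, 0.002]
ft_force: [-0.5, 0.7, 0.0]
opening: 1.001
grip_force: 0.0
```

```bash
python3 - <<'E'
from h import *
for n in("side","top"): cv2.imwrite(f"pics/{n}9.png",arm.snapshot(n))
o=arm.observe();print(o["position"],o["ft_force"],o["opening"],o["tcp_rot"])
s=cv2.imread("pics/side9.png");t=cv2.imread("pics/top9.png")
cv2.imwrite("pics/c9.png",np.hstack([cv2.resize(x,None,fx=4,fy=4,interpolation=cv2.INTER_CUBIC) for x in(s[140:290,280:380],t[140:290,280:380])]))
print(proj("top",(474.6,51.5,146)))
E
```

```text
[596.8 384.4 237. ] [ 0.2  0.6 -0.1] 1.002339369675613 [-2.3 -2.1  0. ]
[333.9 227.2]
```

View pics/c9.png

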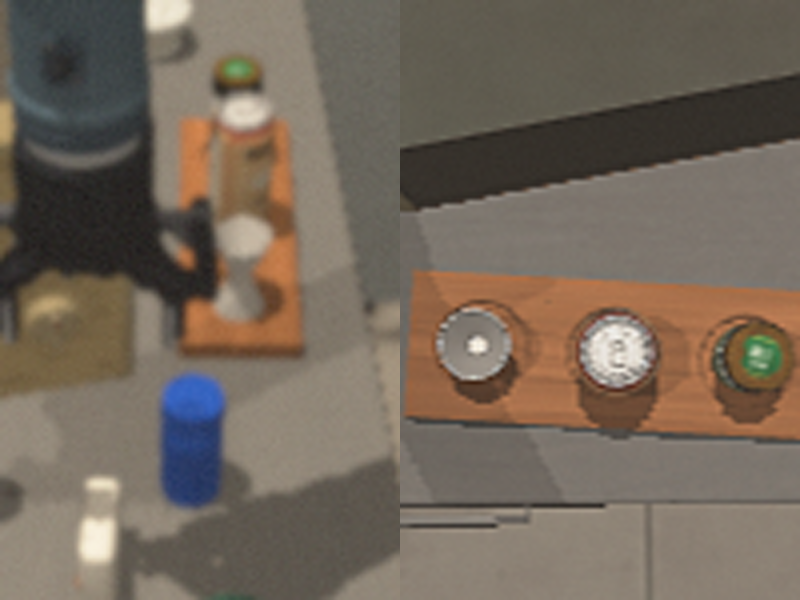

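All three stand in their wells: can top at (334.1,227.6) against an expected (333.9,227.2). The timer is at side-view (304,275), between the open fingers. Descending on the timer.

>>> drive_tool(rows=[[[0,0,0.25,0,0,0,0],[0,0,0.5,0,0,0,0],[0,0,0.7,0,0,0,0],[0,0,0.85,0,0,0,0],[0,0,0.95,0,0,0,0],[0,0,1.0,0,0,0,0],[0,0,1.0,0,0,0,0]]])

```text
time_s: 22.1
position: [597.2, 383.8, 36.5]
tcp_rot: [-2.316, -2.122, 0.003]
ft_force: [0.0, -0.2, 0.1]
opening: 1.003
grip_force: 0.0
```

>>> drive_tool(rows=[[[0,0,0.05,0,0,0,0],[0,0,0.05,0,0,0,0],[0,0,0.05,0,0,0,255],[0,0,0.05,0,0,0,255],[0,0,0.05,0,0,0,255],[0,0,0.05,0,0,0,255],[0,0,0.05,0,0,0,255],[0,0,0.05,0,0,0,255],[0,0,0.05,0,0,0,255],[0,0,0.05,0,0,0,255],[0,0,0.05,0,0,0,255],[0,0,0.05,0,0,0,255]]])

```text
time_s: 23.3
position: [598.4, 383.8, 27.6]
tcp_rot: [-2.317, -2.122, -0.001]
ft_force: [-0.5, -0.0, 3.1]
opening: 0.273
grip_force: 61.1
```

>>> drive_tool(rows=[[[0,0,-0.2,0,0,0,255],[0,0,-0.45,0,0,0,255],[0,0,-0.7,0,0,0,255],[0,0,-0.95,0,0,0,255],[-0.018,-0.2,-0.95,0,0,-0.028,255],[-0.035,-0.4,-0.95,0,0,-0.028,255],[-0.052,-0.588,-0.95,0,0,-0.028,255],[-0.052,-0.588,-0.95,0,0,-0.028,255],[-0.052,-0.588,-0.95,0,0,-0.028,255]]])

```text
time_s: 24.2
position: [478.7, 383.8, 216.6]
tcp_rot: [-2.218, -2.224, 0.001]
ft_force: [1.4, -0.7, -0.5]
opening: 0.271
grip_force: 60.9
```

>>> drive_tool(rows=[[[-0.2,0,0,0,0,0,255],[-0.4,0,0,0,0,0,255],[-0.6,0,0,0,0,0,255],[-0.8,0,0,0,0,0,255],[-1.0,0,0,0,0,0,255],[-1.0,0,0,0,0,0,255]]])

```text
time_s: 24.8
position: [482.5, 174.3, 217.5]
tcp_rot: [2.235, 2.204, -0.003]
ft_force: [-0.3, -0.3, -0.4]
opening: 0.272
grip_force: 60.9
```

>>> drive_tool(rows=[[[-0.2,0,0,0,0,0,255],[-0.4,0,0,0,0,0,255],[-0.6,0,0,0,0,0,255],[-0.8,0,0,0,0,0,255],[-1.0,0,0,0,0,0,255],[-1.0,0,0,0,0,0,255]]])

```text
time_s: 25.4
position: [481.0, -25.0, 218.0]
tcp_rot: [2.233, 2.204, -0.001]
ft_force: [0.1, 0.4, -0.6]
opening: 0.275
grip_force: 60.9
```

```bash
python3 - <<'E'
from h import *
o=arm.observe();print(o["position"],o["ft_force"],o["opening"],o["tcp_rot"])
P=o["position"]; print((-230.9-P[1])/200,(534.7-P[0])/200)
t=arm.snapshot("top");hsv=cv2.cvtColor(t,cv2.COLOR_BGR2HSV)
m=cv2.inRange(hsv,(0,0,150),(180,70,255));q=np.zeros_like(m);q[180:228,420:462]=m[180:228,420:462]
c=max(cv2.findContours(q,0,1)[0],key=cv2.contourArea);e=cv2.fitEllipse(c);print("cup",e,onz("top",*e[0],49))
E
```

```text
[481. -25. 218.] [ 0.1  0.4 -0.6] 0.27478848021195534 [ 2.2  2.2 -0. ]
-1.0297294352185449 0.2684047299051457
cup ((440.9576416015625, 204.04876708984375), (24.362110137939453, 27.10084342956543), 151.5074005126953) [ 535.1 -232.6   49. ]
```

>>> drive_tool(rows=[[[-0.2,0,0,0,0,0,255],[-0.4,0.05,0,0,0,0,255],[-0.6,0.15,0,0,0,0,255],[-0.8,0.25,0,0,0,0,255],[-0.95,0.273,0,0,0,0,255],[-1.0,0.273,0,0,0,0,255],[-1.0,0.273,0,0,0,0,255]]])

```text
time_s: 26.15
position: [535.0, -217.9, 217.0]
tcp_rot: [2.224, 2.218, -0.003]
ft_force: [-0.5, -0.1, -0.8]
opening: 0.275
grip_force: 60.9
```

>>> drive_tool(rows=[[[-0.072,0,0.15,0,0,0,255],[-0.072,0,0.35,0,0,0,255],[-0.072,0,0.5,0,0,0,255],[-0.072,0,0.6,0,0,0,255],[-0.072,0,0.6,0,0,0,255],[-0.072,0,0.6,0,0,0,255]]])

```text
time_s: 26.75
position: [535.5, -228.6, 97.3]
tcp_rot: [-2.217, -2.224, -0.001]
ft_force: [-0.2, 0.1, -0.8]
opening: 0.272
grip_force: 60.9
```

```bash
python3 - <<'E'
from h import *
for n in("side","top"): cv2.imwrite(f"pics/{n}10.png",arm.snapshot(n))
o=arm.observe();print(o["position"],o["ft_force"],o["opening"],o["tcp_rot"])
s=cv2.imread("pics/side10.png");t=cv2.imread("pics/top10.png")
cv2.imwrite("pics/c10.png",np.hstack([cv2.resize(s[80:180,270:370],None,fx=5,fy=5,interpolation=cv2.INTER_CUBIC),cv2.resize(t[150:250,410:470],None,fx=5,fy=5,interpolation=cv2.INTER_CUBIC)]))
print(proj("side",(534.7,-230.9,49)),[proj("side",(534.7+d,-197,o["position"][2]-27.6)) for d in(-12,12)])
E
```

```text
[ 536.5 -230.2   98.9] [ 0.   0.3 -0.8] 0.2725989079913152 [2.2 2.2 0. ]
[317.8 140.7] [array([321.3, 141. ]), array([315.1, 141.1])]
```

View pics/c10.png

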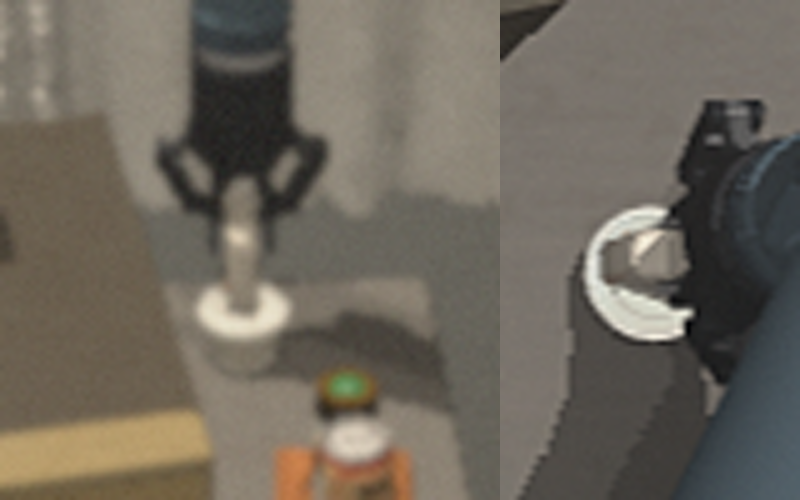

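The timer hangs centred over the lid: timer foot at side-view x ≈ 318, lid centre at 318. Lowering gently.

>>> drive_tool(rows=[[[0,0,0.03,0,0,0,255],[0,0,0.06,0,0,0,255],[0,0,0.08,0,0,0,255],[0,0,0.092,0,0,0,255],[0,0,0.1,0,0,0,255],[0,0,0.104,0,0,0,255],[0,0,0.104,0,0,0,255]]])

```text
time_s: 27.55
position: [534.9, -231.0, 76.8]
tcp_rot: [-2.221, -2.221, -0.0]
ft_force: [-0.3, 0.0, 2.6]
opening: 0.275
grip_force: 61.2
```

Contact came at the lid height. Releasing and lifting straight up, well clear.

>>> drive_tool(rows=[[[0,0,0,0,0,0,170],[0,0,0,0,0,0,120],[0,0,0,0,0,0,0],[0,0,0,0,0,0,0],[0,0,0,0,0,0,0],[0,0,0,0,0,0,0],[0,0,-0.1,0,0,0,0],[0,0,-0.3,0,0,0,0],[0,0,-0.5,0,0,0,0],[0,0,-0.75,0,0,0,0],[0,0,-0.9,0,0,0,0],[0,0,-0.9,0,0,0,0]]])

```text
time_s: 28.75
position: [538.1, -233.0, 262.2]
tcp_rot: [2.215, 2.215, 0.009]
ft_force: [0.5, -0.2, 0.1]
opening: 0.997
grip_force: 0.0
```

>>> drive_tool(rows=[[[0,-0.2,0,0,0,0,0],[0,-0.4,0,0,0,0,0],[0,-0.6,0,0,0,0,0],[0,-0.6,0,0,0,0,0],[0,-0.6,0,0,0,0,0]]])

```text
time_s: 29.25
position: [413.9, -230.2, 255.9]
tcp_rot: [-2.221, -2.22, -0.005]
ft_force: [0.3, 1.1, 0.4]
opening: 0.998
grip_force: 0.0
```

```bash
python3 - <<'E'
from h import *
for n in("side","top"): cv2.imwrite(f"pics/{n}11.png",arm.snapshot(n))
o=arm.observe();print(o["position"],o["ft_force"],o["opening"])
s=cv2.imread("pics/side11.png");t=cv2.imread("pics/top11.png")
cv2.imwrite("pics/c11.png",np.hstack([cv2.resize(s[110:230,280:380],None,fx=4,fy=4,interpolation=cv2.INTER_CUBIC),cv2.resize(t[140:260,380:480],None,fx=4,fy=4,interpolation=cv2.INTER_CUBIC)]))
print(proj("top",(534.7,-230.9,115)),proj("top",(534.7,-230.9,49)))
E
```

```text
[ 415.8 -230.4  256.4] [ 0.7 -0.7  0.4] 0.9972687436540458
[448. 202.] [440.3 204.2]
```

View pics/c11.png

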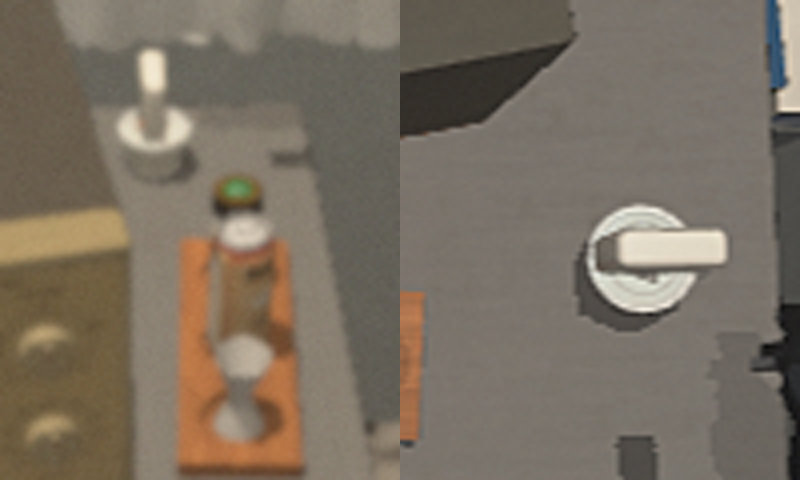

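The timer stands upright on the lid: its top centre is at top-view (447.4,201.4), against (448,202) for dead centre. The cup hasn't moved, the three items are in their wells and the gripper is clear. Handing in.

```bash
python3 -c "
from plant import arm
print(arm.job_done())"
```

```text
the job is handed in; nothing more can be done
None
```

I handed the job in at about 29 s, and the last pictures show it set out as asked: the jar is in the right well by the sauce cup, the can in the middle, the jigger in the left well, and the timer upright on the cup's lid, with the cup and green lid left where they were.

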